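# Lock the cooling unit's panel with its quarter-turn stud

### The job

Take the quarter-turn stud out of its stand and put it through the hole in the panel on top of the grey cooling unit. Feel for the slot hidden below, push the stud right in until the panel is fully down, turn the stud a quarter turn and let it spring up into its locking notches, so that it holds the panel down by itself. Be gentle: never press or wedge the stud against the unit with more than 45 N.

Things in the scene. Friction and masses are not known exactly. Their poses are not given: they have to be found in the camera images.
- stud: Quarter-turn stud, 90 g, parked upright in the stand. Origin: centre of its flange's underside; z up, x along both wing and key. Steel flange, 40 mm diameter, z 0 to 4 mm; black wing head to grip, 44 mm long (x), 12 mm thick (y), z 4 to 32 mm; below, a 26 mm round boss to z -11 mm, tapering to 16 mm at -17 mm, a 6 mm shank to -31 mm, then the key. A half turn about z looks the same.
- stud_key (a point): Foot of the stud, centre of the key's lower face, 37 mm below the flange's underside. The cross key is 22 mm long (stud x), 6 mm wide (y), 6 mm high.
- stand: Fixed grey block, 64x64x45 mm, with a 28 mm through hole in its centre in which the stud is parked, the flange resting on its top. Origin: centre of its underside, z up. Between stand and unit stands an open fixed tin (centre x 0.52, y -0.13 m), whose raised lid reaches 215 mm high: carry the stud over or round it.
- unit: Cooling unit: fixed grey case 140 (x) x 160 (y) x 85 mm, louvres on its front (-x) face, square aluminium panel in its top. Origin: centre of its underside, z up.
- slot (a point): Centre of the top face of the fixed, dimly seen receptacle plate (8 mm thick), 64 mm above the counter, under the panel hole. Site axes are the unit's. Its slot for the key is 27 x 10 mm; its direction is unknown, anywhere except within 0.3 rad of the unit's x. The key enters within about 0.15 rad of it, else lands on the plate or wedges, the flange 8 mm above the raised panel.
- notch (a point): Centre of the plate's underside, 56 mm above the counter. Two notches 3 mm deep and 13 mm wide lie in it square to the slot. With the panel fully down the key lies 2 mm below the plate and turns freely either way; after 90 degrees from the slot (give or take 0.2 rad), when let go, it rises into the notches and stays.
- panel_hole (a point): Centre of the 27.5 mm round hole in the panel, on the panel's top face; moves with the panel; axes as the unit's. The panel is 104x104x4 mm; raised, its top is 93 mm above the counter.
- panel (a joint): How far the panel is pushed down on its springs, m: 0 raised (8 mm above the case's rim), 0.008 fully down, flush, at a hard stop. The springs push up with about 6 N raised, 11 N fully down, and it rises slowly (damped). Held by the locked stud it reads about 0.003; with the key under the plate but beside the notches about 0.006.

How it is judged (in metres and radians):
On the way, in this order (a step that is already met when the one before it is completed fails the run):
1. the stud's boss is in the panel hole, upright (horizontal distance between stud and panel_hole below 0.004 m and z of stud in the frame of panel_hole below 0.012 m and angle between stud's own z axis and vertical below 0.15 rad), for 0.1 s.
2. with the stud's flange on it, the panel is pushed down nearly fully (over 6.2 mm) (value of joint panel above 0.0062 m and horizontal distance between stud and panel_hole below 0.004 m and z of stud in the frame of panel_hole below 0.002 m), for 0.1 s.
At the end, for the whole second after the job is handed in: The released stud stands upright (within 0.12 rad), at rest in the panel hole (within 4 mm of its centre) with its flange on the panel, and by its key in the notches holds the panel down between 1.8 and 4.6 mm against the springs (value of joint panel between 0.0018 and 0.0046 m and horizontal distance between stud and panel_hole below 0.004 m and z of stud in the frame of panel_hole below 0.002 m and angle between stud's own z axis and vertical below 0.12 rad and linear speed of stud below 0.01 m/s); the robot touches nothing.
It fails at once if the stud is pressed or wedged against the unit (case, panel, receptacle) with more than 45 N, all contacts added (contact force between stud and unit above 45 N).
It also fails if it takes over 72 s, if anything falls off the work surface, if the arm or the gripper's body presses on something with over 40 N, if the wrist force passes 120 N, or if a joint passes its speed limit or range.

### The arm

A 6-joint arm with a two-finger parallel gripper is mounted at the origin on a cart in front of the work surface, level with it; the furniture and walls round the work are solid. World frame = base frame: x ahead of the robot, y to its left, z up, the work surface at z = 0. Lengths are in mm, angles in rad, forces in N, time in s.
With the tool pointing down it reaches from about 275 to 1000 mm from the base axis. Payload 8.4 kg.
Tool frame: the origin (TCP) lies at the very end of the fingers, on their centre line; the grasp point (between the pads) lies 19 mm behind it; z points along the fingers, y is the line along which they close (so a half turn about z gives the same grasp; the last joint's range is limited). The gripper opens to 85 mm and grips with 20 to 120 N. Pads are 22 mm wide; open, the fingers measure 114 mm over their backs; the gripper's body (76 mm by 85 mm) begins 54 mm behind the grasp point. The pads swing forward as they close: fully open they stand 13 mm farther back than shut.
Start: joints at [-1.221, 0.353, 1.633, -0, 1.155, -0.002], TCP at [215.366, -586.724, 231.281] pointing down, gripper open.
Joint ranges: [-2.63, 2.63], [-0.92, 2.1], [0.06, 2.66], [-1.3, 4.44], [0, 2.69], [-3.02, 3.02]. Speed limits (rad/s): [2.22, 2.22, 2.79, 3.14, 3.14, 3.14].

### API

Orientations are given as [roll, pitch, yaw] about the fixed x, y, z axes, in that order (R = Rz(yaw) Ry(pitch) Rx(roll)).
In Python, from rig import sensors, grab_frame, camera_params, order gives the robot as it stands. The module is installed in compiled form; this text tells all that it offers.
- The arm moves only by the tool move_arm, never from a script. Its argument "motion" is a list of rows, each a list of 7 numbers: the turn, a rotation vector about the tool's x, y, z in rad, then the shift along the tool's x, y, z in m, then the finger opening in m, from 0 to 0.0854. A call has 1 to 8 rows; each row is the pose to reach, as a shift and turn from the pose commanded when the call began, along the tool's axes at that moment; what a row does not reach only later rows make up. A row lasts 1/8 s, in which the tool goes at most 62.5 mm and 10.7 degrees, less where a joint would pass 70% of its speed; a pose out of reach is approached as far as the arm can. A call with a gripper value outside its range is refused whole. The fingers move at their own pace and stop on an object; "grip_force" is the grip in N (left out, the last holds). Time passes only in rows, so rows that repeat a pose let the fingers close. It gives the time, the measured TCP pose, the force, the opening and the grip force at its end, in the units of the state.
- sensors.sense(): the state, without advancing time (a new reading comes with each control period).
- grab_frame(name): name is "side" or "top"; returns (picture, depth): 384x512x3 uint8, red, green, blue; 384x512 float32, mm along the optical axis (not along the pixel's ray), 0 where there is no reading.
- camera_params(name): a dict with "camera_matrix" (3x3 intrinsics, pixels), "k1" (the pictures are not rectified: a ray, as slopes to the right and down, at radius r is drawn at 1 + k1 r^2 times it, then the intrinsics apply), "world_from_camera" (4x4, takes a point from camera to world coordinates). Camera axes: x right, y down, z forward; pixel columns grow to the right and rows downward; lengths in mm; the calibration is good to about 2 mm. A picture is of the moment at which its call begins. camera_params takes no time and is no camera call.
- order.sign_off(): hands the job in; it is judged then, once.
The state is a dict: "clock": time; "qpos": joint angles; "qvel": joint speeds; "joint_efforts": joint torques, N m; "eef_pos": TCP position; "tcp_rot": TCP orientation; "contact_force": force on the tool from outside, world axes, zero at the start; "wrist_torque": the same for the moment, N m; "opening": opening from 0.0 (shut) to 1.0 (fully open); "grasp_force": force on a finger pad.
Only numpy, scipy, OpenCV 4.12 (cv2) and the standard library are available. Lean on these libraries where they do the work, as an engineer would, in place of code of your own. Each camera call takes 0.05 s, during which the arm holds its last target. There are 200 camera calls.

## Working session

There is one attempt and no reset: what is moved stays moved. The work goes in short steps, Python scripts to look and compute and a tool call to move; the robot and the scene stay as the last step left them, time stands still between calls to the robot, and variables do not carry over. Pictures are saved under pics/ and viewed, at most 10 in all, crops included, and the job is handed in when it is done.

Besides the shell and the picture viewer there is one more tool, called as name([rows], argument=value, ...), one row to a line, values as JSON. move_arm: Moves the arm, as the interface text tells. Its arguments: {"type":"object","properties":{"motion":{"type":"array","items":{"type":"array","items":{"type":"number"}}},"grip_force":{"type":"number"}},"required":["motion"]}

```bash
mkdir -p pics; cat > h.py <<'E'
import numpy as np, cv2
from rig import sensors, grab_frame, camera_params, order
from scipy.spatial.transform import Rotation as Ro
def cloud(name,d):
    p=camera_params(name);K=p["camera_matrix"];T=np.array(p["world_from_camera"]);K=np.array(K)
    v,u=np.mgrid[0:384,0:512]
    pts=np.stack([u,v],-1).reshape(-1,1,2).astype(np.float64)
    n=cv2.undistortPoints(pts,K,np.array([p["k1"],0,0,0.]),None,None).reshape(384,512,2)
    P=np.dstack([n[...,0]*d,n[...,1]*d,d])
    return P@T[:3,:3].T+T[:3,3]
E
python3 - <<'E'
from h import *
print(sensors.sense())
for n in("side","top"):
    im,d=grab_frame(n);np.savez(f"{n}0.npz",im=im,d=d)
    cv2.imwrite(f"pics/{n}0.png",im[...,::-1]);print(n,camera_params(n))
a=cv2.imread("pics/side0.png");b=cv2.imread("pics/top0.png")
cv2.imwrite("pics/both0.png",cv2.resize(np.vstack([a,b]),(800,1200))[:600]) 
E
```

```text
{'clock': 0.0, 'qpos': array([-1.22138358e+00,  3.53640811e-01,  1.63415601e+00, -2.70021613e-05,
        1.15520272e+00, -2.41408655e-03]), 'qvel': array([-0.00048632,  0.00058632,  0.00084629, -0.0006683 , -0.00042945,
       -0.00047515]), 'joint_efforts': array([ 9.15838500e-04, -6.05254483e+01, -3.42065191e+01,  8.55662438e-05,
        9.43064078e-03, -3.13211115e-05]), 'eef_pos': array([ 215.19945472, -586.26127568,  230.55690752]), 'tcp_rot': array([-3.14018571e+00,  2.12918825e-05,  3.51837768e-01]), 'contact_force': array([-0.43360295, -0.7195999 ,  0.15137012]), 'wrist_torque': array([-0.00518566,  0.02011407,  0.00119286]), 'grasp_force': 0.0, 'opening': 0.9916298858803368}
side {'camera_matrix': array([[374.69338094,   0.        , 249.96480582],
       [  0.        , 374.69338094, 186.49224654],
       [  0.        ,   0.        ,   1.        ]]), 'k1': -0.09661583491981679, 'world_from_camera': array([[ 9.88375232e-01, -7.18716091e-02,  1.33973404e-01,
         3.84763215e+02],
       [-1.51774612e-01, -4.14965946e-01,  8.97088474e-01,
        -8.52375613e+02],
       [-8.88079180e-03, -9.06993790e-01, -4.21050349e-01,
         4.44867915e+02],
       [ 0.00000000e+00,  0.00000000e+00,  0.00000000e+00,
         1.00000000e+00]])}
top {'camera_matrix': array([[424.85166384,   0.        , 256.67057687],
       [  0.        , 424.85166384, 193.58969   ],
       [  0.        ,   0.        ,   1.        ]]), 'k1': -0.04031281543044549, 'world_from_camera': array([[-1.27791189e-02, -9.94870063e-01,  1.00350641e-01,
         4.01925627e+02],
       [-9.99900431e-01,  1.21136666e-02, -7.23784359e-03,
        -9.11462860e+01],
       [ 5.98509971e-03, -1.00433142e-01, -9.94925808e-01,
         9.49111284e+02],
       [ 0.00000000e+00,  0.00000000e+00,  0.00000000e+00,
         1.00000000e+00]])}
```

View pics/top0.png

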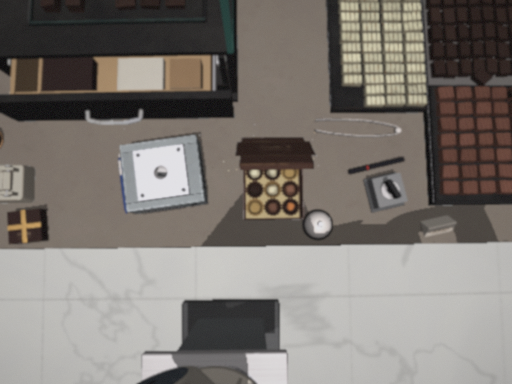

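View pics/side0.png

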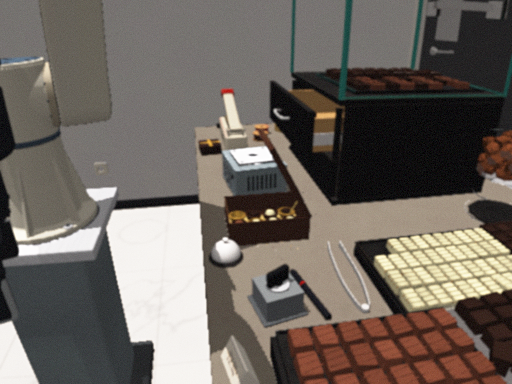

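The top view shows the unit around (162,172) with its hole at (161,172), the stand at (387,190) with the black wing on it, and the tin lid near (275,150). The side view shows the stand at (278,292) and the unit at (252,170).

```bash
cat > m.py <<'E'
from h import *
ims=[];ds=[]
for i in range(16):
    im,d=grab_frame("top");ims.append(im.astype(float));ds.append(d)
im=np.mean(ims,0);d=np.median(ds,0);np.savez("topavg.npz",im=im,d=d)
s=[grab_frame("side") for i in range(6)]
ims=np.mean([a[0].astype(float) for a in s],0);dsd=np.median([a[1] for a in s],0);np.savez("sideavg.npz",im=ims,d=dsd)
for n,dd in(("top",d),("side",dsd)):
    C=cloud(n,dd).reshape(-1,3)
    def box(nm,x,y,z):
        m=(C[:,0]>x[0])&(C[:,0]<x[1])&(C[:,1]>y[0])&(C[:,1]<y[1])&(C[:,2]>z[0])&(C[:,2]<z[1])
        P=C[m]
        if len(P)<5: print(n,nm,"few");return
        r=cv2.minAreaRect(P[:,:2].astype(np.float32));print(n,nm,len(P),"mean",P.mean(0).round(1),"rect",np.round(r[0],1),np.round(r[1],1),round(r[2],1),"zmed",np.median(P[:,2]).round(1))
    box("wing",(330,460),(-380,-290),(62,95))
    box("standtop",(330,460),(-400,-270),(38,54))
    box("panel",(330,540),(60,240),(89,105))
    box("case",(330,540),(20,260),(75,89))
def crop(u,v,r,k,g):
    c=im[v-r:v+r,u-r:u+r];c=np.clip((c/c.max())**g*255,0,255).astype(np.uint8)[...,::-1]
    return cv2.resize(c,(390,390),interpolation=cv2.INTER_CUBIC)
cv2.imwrite("pics/crops.png",np.hstack([crop(161,172,14,1,.5),crop(387,190,26,1,.7)]))
E
python3 m.py
```

```text
top wing few
top standtop few
top panel 1116 mean [509.7 105.4  91.5] rect [509.4 105.2] [61.7 90.1] 0.6 zmed 91.5
top case 1327 mean [493.  101.9  83.4] rect [498.3  99.1] [ 82.8 157.2] 0.2 zmed 83.4
side wing few
side standtop few
side panel 237 mean [508.2 104.6  94.4] rect [509.  105.2] [62.6 90.4] 2.5 zmed 94.6
side case 257 mean [485.1  78.9  85.4] rect [497.5  98.5] [ 81.1 158.6] 1.4 zmed 86.4
```

View pics/crops.png

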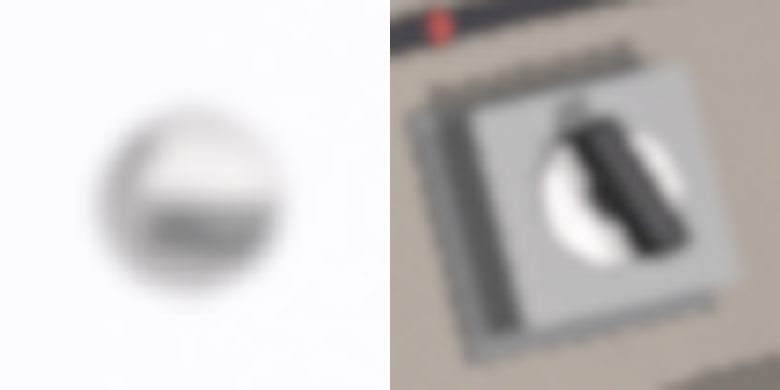

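The left crop shows the hole (centre about (190,200)) with a dark band, the slot, running roughly horizontally near (210,232). The right crop shows the wing on the white flange, running from upper-left to lower-right.

```bash
cat >> h.py <<'E'
def proj(name,P):
    p=camera_params(name);T=np.linalg.inv(np.array(p["world_from_camera"]))
    return cv2.projectPoints(np.asarray(P,float).reshape(-1,3),cv2.Rodrigues(T[:3,:3])[0],T[:3,3],np.array(p["camera_matrix"]),np.array([p["k1"],0,0,0.]))[0].reshape(-1,2)
def ortho(name,im,cx,cy,z,r,n=390):
    # image up=+x, left=+y
    g=(np.arange(n)-n/2+.5)/n*2*r
    X=cx-g[:,None]+0*g[None];Y=cy-g[None]+0*g[:,None]
    uv=proj(name,np.stack([X,Y,z+0*X],-1)).reshape(n,n,2).astype(np.float32)
    return cv2.remap(im.astype(np.float32),uv[...,0],uv[...,1],cv2.INTER_CUBIC)
E
cat > m2.py <<'E'
from h import *
A={n:np.load(n+"avg.npz") for n in("top","side")}
for n in A:
    im,d=A[n]["im"],A[n]["d"];C=cloud(n,d);g=im.sum(-1)
    def rect(nm,m):
        P=C[m]
        if len(P)<5: print(n,nm,len(P));return
        r=cv2.minAreaRect(P[:,:2].astype(np.float32));print(n,nm,len(P),P.mean(0).round(1),np.round(r[0],1),np.round(r[1],1),round(r[2],1),"z",np.percentile(P[:,2],[10,50,90]).round(1))
    if n=="top": print("stand px",C[190,375],C[190,387],C[185,398],C[172,130],C[172,161])
    X,Y,Z=np.moveaxis(C,-1,0)
    near=(abs(X-390)<90)&(abs(Y+335)<100)
    st=(X>370)&(X<520)&(Y>-460)&(Y<-340)
    for nm,lo,hi in(("wing",64,90),("stand",41,47),("flange",47,56)): rect(nm,st&(Z>lo)&(Z<hi))
    un=(X>380)&(X<620)&(Y>0)&(Y<240)
    rect("panel",un&(Z>89)&(Z<100));rect("case",un&(Z>78)&(Z<88.5))
# hole centre: dark blob on panel in top
im=A["top"]["im"].mean(-1)
def sub(h):return h
o=ortho("top",im,505,105,93,110);print(np.percentile(o,[5,50,90]))
m=(o>np.percentile(o,99)*.8).astype(np.uint8)
c,_=cv2.findContours(m,cv2.RETR_EXTERNAL,cv2.CHAIN_APPROX_NONE);c=max(c,key=cv2.contourArea);r=cv2.minAreaRect(c);print("panel rect",505-(r[0][1]-194.5)/390*220,105-(r[0][0]-194.5)/390*220,np.array(r[1])*220/390,r[2])
big=ortho("top",A["top"]["im"],510,105,93,75); 
slot=ortho("top",A["top"]["im"],510,105,64,22)
slot=np.clip(slot/255,0,1)**.7*255
cv2.imwrite("pics/or.png",np.hstack([big,slot]).clip(0,255)[...,::-1].astype(np.uint8))
E
python3 m2.py
```

```text
stand px [ 497.75247313 -352.28142194   45.23921199] [ 496.86658178 -376.59545447   50.68406076] [ 507.73373289 -401.98156128   47.50831373] [537.05074712 163.00192524  84.21691601] [548.40701401 116.15036195   5.72870009]
top wing 139 [ 498.2 -382.8   73.6] [ 498.5 -384.6] [43.3 12. ] 30.1 z [67.9 74.9 76.1]
top stand 455 [ 490.3 -380.2   43.8] [ 496.6 -384.2] [60.8 62.7] 12.2 z [43.  43.7 44.4]
top flange 118 [ 495.5 -380.    48.8] [ 499.9 -382.7] [36.6 38.2] 52.2 z [47.3 47.9 52.9]
top panel 2409 [535.2  98.7  91.5] [535.6  98.9] [104.3 102.7] 7.6 z [90.9 91.5 92.1]
top case 2571 [533.7  97.5  83.4] [535.6  99. ] [140.5 159.2] 7.5 z [82.8 83.4 84. ]
side wing 247 [ 495.9 -388.2   73.1] [ 496.7 -385. ] [42.4 11.1] 28.9 z [66.1 74.6 77.4]
side stand 538 [ 486.  -397.8   45.6] [ 492.9 -384.8] [56.2 65. ] 11.8 z [43.4 46.  46.7]
side flange 208 [ 496.3 -391.2   50.3] [ 491.1 -379.9] [48.2 59. ] 25.9 z [47.4 50.2 53.9]
side panel 523 [530.   93.4  94.3] [532.8  99.3] [102.5 107.2] 7.7 z [93.4 94.5 95. ]
side case 475 [512.9  55.   84.9] [533.8  98.6] [140.6 161.3] 7.5 z [80.1 86.2 86.8]
[ 88.64637222 119.37656784 226.14080811]
panel rect 535.506108210637 99.20536452073317 [105.30641292 105.28208806] 82.56858825683594
```

View pics/or.png

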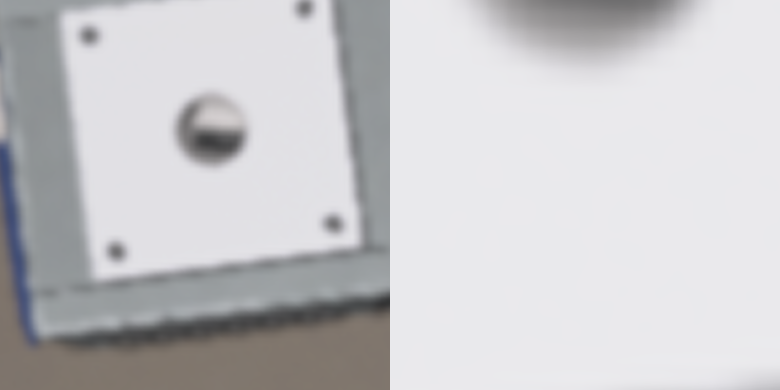

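The left panel shows the hole at (212,129) with a dark slot in it, and the panel turned about +7.5°. The right crop was centred wrongly. Next I fit the slot.

```bash
cat > m3.py <<'E'
from h import *
from scipy.optimize import least_squares
im=np.load("topavg.npz")["im"];g=im.mean(-1)
# hole centre by threshold at half
o=ortho("top",g,535.5,99,93,25,500);W=np.median(o[:60])
m=(o<.9*W).astype(np.uint8);c,_=cv2.findContours(m,cv2.RETR_EXTERNAL,cv2.CHAIN_APPROX_NONE);c=max(c,key=cv2.contourArea)
(cx,cy),(a,b),t=cv2.fitEllipse(c);k=.1
hx,hy=535.5-(cy-249.5)*k,99-(cx-249.5)*k;print("hole",hx,hy,a*k,b*k,W)
# model fit: dark stadium/rect at z=64 within disc
S=ortho("top",g,hx,hy,64,22,220);px=.2
gg=(np.arange(220)-109.5)*px;X=-gg[:,None]+0*gg;Y=-gg[None]+0*gg[:,None]
# visible disc: hole (bottom face z=89 & top) projected from camera onto z=64
cam=np.array(camera_params("top")["world_from_camera"])[:3,3]
def vis(z,r):
    f=(64-cam[2])/(z-cam[2]);c=cam[:2]+(np.array([hx,hy])-cam[:2])*f-[hx,hy];return np.hypot(X-c[0],Y-c[1])<r*f
V=vis(93,12)&vis(89,12)
print("visible",V.sum()*px*px)
def model(th,dx,dy,A,B,gx,gy):
    u=(X-dx)*np.cos(th)+(Y-dy)*np.sin(th);v=-(X-dx)*np.sin(th)+(Y-dy)*np.cos(th)
    s=1/(1+np.exp((abs(u)-13.5)/.6))/(1+np.exp((abs(v)-5)/.6))
    return A+gx*X+gy*Y-B*s
for t0 in np.arange(0,np.pi,.26):
    r=least_squares(lambda p:np.r_[(model(*p)-S)[V],(p[1:3])*40],[t0,0,0,150,80,0,0],loss="linear")
    print(round(t0,2),"->",round(r.x[0]%np.pi,3),r.x[1:].round(1),"cost",round(r.cost))
big=np.clip((S/W)**.7*255,0,255).astype(np.uint8);big[~V]=big[~V]//2
cv2.imwrite("pics/slot.png",cv2.resize(big,(560,560)))
E
python3 m3.py
```

```text
hole 534.621450805664 98.9963623046875 28.327041625976562 29.843875122070315 226.23738
visible 453.72
0.0 -> 1.565 [ -0.2  -1.4 179.9  85.    1.7  -3.2] cost 1247659
0.26 -> 1.565 [ -0.2  -1.4 179.9  85.    1.7  -3.2] cost 1247659
0.52 -> 1.565 [ -0.2  -1.4 179.9  85.    1.7  -3.2] cost 1247659
0.78 -> 1.565 [ -0.2  -1.4 179.9  85.    1.7  -3.2] cost 1247659
1.04 -> 1.565 [ -0.2  -1.4 179.9  85.    1.7  -3.2] cost 1247659
1.3 -> 1.565 [ -0.2  -1.4 179.9  85.    1.7  -3.2] cost 1247659
1.56 -> 1.565 [ -0.2  -1.4 179.9  85.    1.7  -3.2] cost 1247659
1.82 -> 1.565 [ -0.2  -1.4 179.9  85.    1.7  -3.2] cost 1247659
2.08 -> 1.565 [ -0.2  -1.4 179.9  85.    1.7  -3.2] cost 1247659
2.34 -> 1.565 [ -0.2  -1.4 179.9  85.    1.7  -3.2] cost 1247659
2.6 -> 1.565 [ -0.2  -1.4 179.9  85.    1.7  -3.2] cost 1247659
2.86 -> 1.565 [ -0.2  -1.4 179.9  85.    1.7  -3.2] cost 1247659
3.12 -> 1.565 [ -0.2  -1.4 179.9  85.    1.7  -3.2] cost 1247659
```

View pics/slot.png

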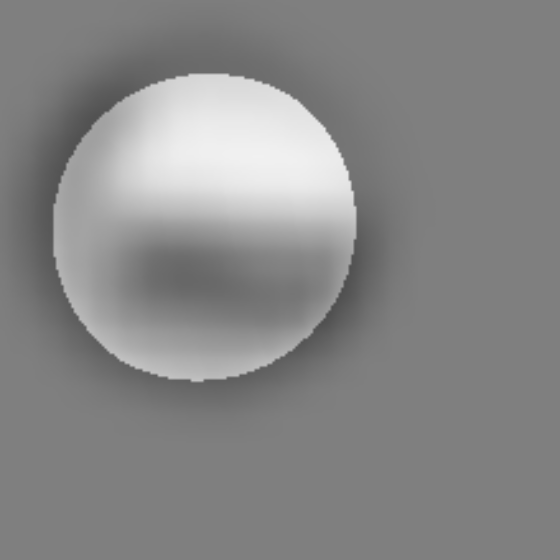

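```bash
cat >> h.py <<'E'
def plan(x,y,z,yaw,base=None):
    s=sensors.sense();R=Ro.from_euler("xyz",s["tcp_rot"]);p=s["eef_pos"]
    Rt=Ro.from_euler("xyz",[np.pi,0,yaw])
    rv=(R.inv()*Rt).as_rotvec();sh=R.inv().apply(np.array([x,y,z])-p)/1000
    print("turn",rv.round(4),"shift",sh.round(4),"t",round(s["clock"],2))
E
python3 - <<'E'
from h import *
C=cloud("top",np.load("topavg.npz")["d"]);X,Y,Z=np.moveaxis(C,-1,0)
m=(X>380)&(X<460)&(Y>-520)&(Y<-420)&(Z>10);print(m.sum(),C[m].min(0),C[m].max(0))
plan(497.6,-384.8,160,.515);plan(497.6,-384.8,53,.515)
E
```

```text
301 [ 401.79793032 -519.8635972    10.05840684] [ 436.69349692 -466.82459821   33.89205584]
turn [-0.     -0.     -0.1632] shift [ 0.3345 -0.0923  0.0713] t 1.2
turn [-0.     -0.     -0.1632] shift [ 0.3345 -0.0923  0.1783] t 1.2
```

move_arm([
  [0,0,-0.03,0.055,-0.015,0.01,0.06],
  [0,0,-0.06,0.11,-0.03,0.02,0.06],
  [0,0,-0.09,0.165,-0.045,0.03,0.06],
  [0,0,-0.12,0.22,-0.06,0.04,0.06],
  [0,0,-0.15,0.275,-0.075,0.055,0.06],
  [0,0,-0.163,0.32,-0.088,0.07,0.06],
  [0,0,-0.163,0.3345,-0.0923,0.08,0.06],
  [0,0,-0.163,0.3345,-0.0923,0.09,0.06],
])

```text
clock: 2.2
eef_pos: [497.9, -384.6, 140.8]
tcp_rot: [3.141, 0.0, 0.516]
contact_force: [-0.6, -0.1, 0.7]
opening: 0.702
grasp_force: 0.0
```

```bash
python3 - <<'E'
from h import *
s=sensors.sense();print(s["eef_pos"],s["tcp_rot"],s["qpos"],s["opening"],s["contact_force"])
plan(497.6,-384.8,53,.515)
E
```

```text
[ 497.93931865 -384.5707733   140.83573423] [3.14141846e+00 2.46167212e-04 5.16270539e-01] [-6.59860298e-01  4.53424488e-01  1.70088454e+00 -3.52574914e-04
  9.87217503e-01  3.94859732e-01] 0.7023184256674417 [-0.57782114 -0.1276164   0.69899886]
turn [0.0002 0.0002 0.0013] shift [-0.0004  0.      0.0878] t 2.2
```

move_arm([
  [0,0,0,0,0,0.04,0.04],
  [0,0,0,0,0,0.075,0.04],
  [0,0,0,0,0,0.0875,0.04],
  [0,0,0,0,0,0.0875,0.0],
  [0,0,0,0,0,0.0875,0.0],
  [0,0,0,0,0,0.0875,0.0],
  [0,0,0,0,0,0.0875,0.0],
  [0,0,0,0,0,0.0875,0.0],
], grip_force=70)

```text
clock: 3.2
eef_pos: [497.8, -385.3, 54.9]
tcp_rot: [3.14, -0.0, 0.515]
contact_force: [-4.4, -1.0, 6.3]
opening: 0.122
grasp_force: 71.5
```

move_arm([
  [0,0,0,0,0,-0.02,0],
  [0,0,0,0,0,-0.05,0],
  [0,0,0,0,0,-0.1,0],
  [0,0,0,0,0,-0.15,0],
  [0,0,0,0,0,-0.2,0],
  [0,0,0,0,0,-0.235,0],
  [0,0,0,0,0,-0.25,0],
  [0,0,0,0,0,-0.25,0],
])

```text
clock: 4.2
eef_pos: [497.9, -384.9, 304.7]
tcp_rot: [3.14, -0.001, 0.515]
contact_force: [0.6, -0.6, -1.1]
opening: 0.127
grasp_force: 70.4
```

```bash
python3 - <<'E'
from h import *
s=sensors.sense();print(s["eef_pos"],s["tcp_rot"],s["opening"],s["contact_force"])
plan(534.5,99,300,1.52)
E
```

```text
[ 497.85591732 -384.88794474  304.69959531] [ 3.13992963e+00 -7.68102907e-04  5.14944414e-01] 0.12701799220806834 [ 0.5503463  -0.58993314 -1.09345771]
turn [ 1.9000e-03  1.0000e-04 -1.0051e+00] shift [ 0.2702 -0.4031  0.0042] t 4.2
```

move_arm([
  [0,0,-0.126,0.0338,-0.0504,0,0],
  [0,0,-0.252,0.0676,-0.1008,0,0],
  [0,0,-0.378,0.1013,-0.1512,0,0],
  [0,0,-0.503,0.1351,-0.2016,0,0],
  [0.001,0,-0.629,0.1689,-0.252,0,0],
  [0.001,0,-0.754,0.2027,-0.3024,0,0],
  [0.002,0,-0.88,0.2364,-0.3527,0,0],
  [0.002,0,-1.005,0.2702,-0.4031,0.004,0],
])

```text
clock: 5.2
eef_pos: [533.5, 101.0, 298.1]
tcp_rot: [-3.138, -0.0, 1.524]
contact_force: [1.8, 0.4, -0.9]
opening: 0.121
grasp_force: 70.4
```

```bash
python3 - <<'E'
from h import *
plan(534.5,99,170,1.52);print(sensors.sense()["qpos"])
E
```

```text
turn [-0.0038 -0.0004  0.0039] shift [-0.002   0.0016  0.1281] t 5.2
[1.83486035e-01 1.67058840e-01 1.72905760e+00 1.34778318e-03
 1.24904682e+00 2.29906332e-01]
```

move_arm([
  [-0.002,0,0.002,0,0,0.04,0],
  [-0.002,0,0.002,0,0,0.08,0],
  [-0.002,0,0.002,0,0,0.115,0],
  [-0.002,0,0.002,0,0,0.138,0],
  [-0.002,0,0.002,0,0,0.138,0],
  [-0.002,0,0.002,0,0,0.138,0],
])

```text
clock: 5.95
eef_pos: [534.0, 99.2, 161.8]
tcp_rot: [-3.141, -0.001, 1.518]
contact_force: [0.6, 0.3, 0.2]
opening: 0.127
grasp_force: 70.3
```

```bash
python3 - <<'E'
from h import *
s=sensors.sense();print(s["eef_pos"],s["tcp_rot"],s["contact_force"])
im=np.mean([grab_frame("side")[0].astype(float) for i in range(6)],0);np.save("s1.npy",im)
t=np.mean([grab_frame("top")[0].astype(float) for i in range(6)],0);np.save("t1.npy",t)
P=proj("side",[[534.5,99,105],[534.5,99,93]]);print(P, proj("top",[[534.5,99,93],[534.5,99,140]]))
u,v=P[0].astype(int)
a=cv2.resize(im[v-45:v+30,u-40:u+40],(640,600),interpolation=cv2.INTER_CUBIC)
cv2.imwrite("pics/s1.png",a.clip(0,255)[...,::-1])
E
```

```text
[534.02569312  99.2049646  161.80268924] [-3.14145091e+00 -8.41209229e-04  1.51772387e+00] [0.63641817 0.30424772 0.16596379]
[[252.40244308 150.66571165]
 [252.42991457 154.82478614]] [[160.00609889 172.18560407]
 [154.64744503 168.51797089]][ WARN:0@9.051] global loadsave.cpp:1063 imwrite_ Unsupported depth image for selected encoder is fallbacked to CV_8U.
```

View pics/s1.png

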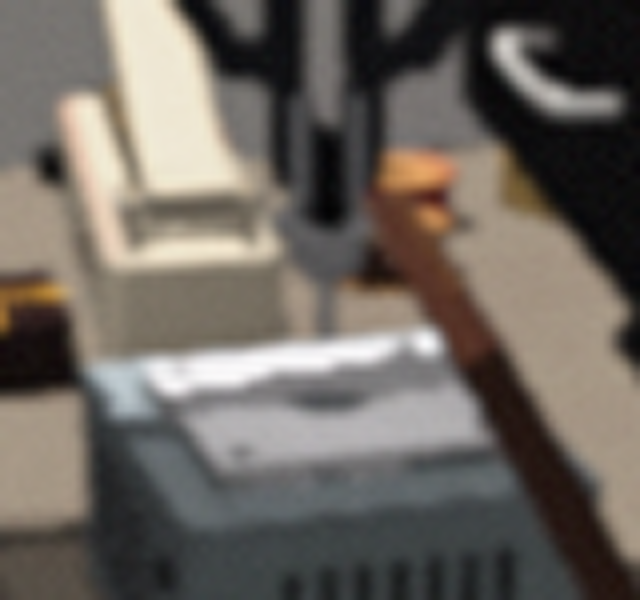

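The side view shows the stud hanging at (325,300), directly over the hole at (327,400). I go down by feel.

move_arm([
  [0,0,0,0,0.0006,0.012,0],
  [0,0,0,0,0.0006,0.024,0],
  [0,0,0,0,0.0006,0.032,0],
  [0,0,0,0,0.0006,0.037,0],
  [0,0,0,0,0.0006,0.037,0],
])

```text
clock: 7.18
eef_pos: [534.5, 99.2, 124.3]
tcp_rot: [-3.141, -0.001, 1.518]
contact_force: [-0.1, 0.0, -0.9]
opening: 0.126
grasp_force: 70.3
```

move_arm([
  [0,0,0,0,0,0.002,0],
  [0,0,0,0,0,0.005,0],
  [0,0,0,0,0,0.007,0],
  [0,0,0,0,0,0.007,0],
])

```text
clock: 7.68
eef_pos: [534.5, 99.2, 117.6]
tcp_rot: [3.142, -0.001, 1.518]
contact_force: [-0.6, -0.1, -1.5]
opening: 0.127
grasp_force: 70.3
```

No contact yet; continue in small steps.

move_arm([
  [0,0,0,0,0,0.001,0],
  [0,0,0,0,0,0.002,0],
  [0,0,0,0,0,0.003,0],
  [0,0,0,0,0,0.004,0],
  [0,0,0,0,0,0.004,0],
])

```text
clock: 8.3
eef_pos: [534.7, 99.1, 113.7]
tcp_rot: [3.141, -0.001, 1.518]
contact_force: [0.4, -1.1, -1.4]
opening: 0.123
grasp_force: 70.4
```

move_arm([
  [0,0,0,0,0,0.001,0],
  [0,0,0,0,0,0.002,0],
  [0,0,0,0,0,0.003,0],
  [0,0,0,0,0,0.003,0],
])

```text
clock: 8.8
eef_pos: [534.8, 99.1, 110.8]
tcp_rot: [3.141, -0.001, 1.518]
contact_force: [0.8, -3.3, -1.0]
opening: 0.126
grasp_force: 70.4
```

move_arm([
  [0,0,0,0,0,0.001,0],
  [0,0,0,0,0,0.002,0],
  [0,0,0,0,0,0.002,0],
])

```text
clock: 9.18
eef_pos: [534.8, 99.1, 108.8]
tcp_rot: [3.141, -0.001, 1.518]
contact_force: [1.7, -2.8, -0.2]
opening: 0.122
grasp_force: 70.5
```

move_arm([
  [0,0,0,-0.0004,0,0.001,0],
  [0,0,0,-0.0004,0,0.002,0],
  [0,0,0,-0.0004,0,0.003,0],
  [0,0,0,-0.0004,0,0.003,0],
])

```text
clock: 9.68
eef_pos: [534.6, 99.0, 105.6]
tcp_rot: [3.141, -0.001, 1.518]
contact_force: [1.7, -2.3, -1.0]
opening: 0.124
grasp_force: 70.4
```

move_arm([
  [0,0,0,0,0,0.001,0],
  [0,0,0,0,0,0.002,0],
  [0,0,0,0,0,0.002,0],
])

```text
clock: 10.05
eef_pos: [534.6, 98.9, 103.7]
tcp_rot: [3.141, -0.001, 1.518]
contact_force: [1.1, -2.3, -0.9]
opening: 0.122
grasp_force: 70.4
```

Through the slot on the first try. Now push the panel down.

move_arm([
  [0,0,0,0,0,0.001,0],
  [0,0,0,0,0,0.002,0],
  [0,0,0,0,0,0.003,0],
  [0,0,0,0,0,0.003,0],
  [0,0,0,0,0,0.003,0],
])

```text
clock: 10.68
eef_pos: [534.6, 98.9, 101.2]
tcp_rot: [3.141, -0.001, 1.518]
contact_force: [-0.6, -1.3, 6.1]
opening: 0.13
grasp_force: 71.3
```

move_arm([
  [0,0,0,0,0,0.001,0],
  [0,0,0,0,0,0.002,0],
  [0,0,0,0,0,0.003,0],
  [0,0,0,0,0,0.003,0],
  [0,0,0,0,0,0.003,0],
])

```text
clock: 11.3
eef_pos: [534.6, 98.9, 98.3]
tcp_rot: [3.141, -0.001, 1.518]
contact_force: [-1.6, -1.4, 7.9]
opening: 0.12
grasp_force: 71.6
```

move_arm([
  [0,0,0,0,0,0.001,0],
  [0,0,0,0,0,0.002,0],
  [0,0,0,0,0,0.002,0],
  [0,0,0,0,0,0.002,0],
])

```text
clock: 11.8
eef_pos: [534.6, 98.9, 96.4]
tcp_rot: [3.141, -0.001, 1.518]
contact_force: [-1.6, -1.9, 9.3]
opening: 0.122
grasp_force: 71.8
```

move_arm([
  [0,0,0,0,0,0.0005,0],
  [0,0,0,0,0,0.001,0],
  [0,0,0,0,0,0.001,0],
  [0,0,0,0,0,0.001,0],
])

```text
clock: 12.3
eef_pos: [534.6, 98.9, 95.4]
tcp_rot: [3.141, -0.001, 1.518]
contact_force: [-1.8, -2.3, 8.9]
opening: 0.129
grasp_force: 71.8
```

move_arm([
  [0,0,0,0,0,0.0005,0],
  [0,0,0,0,0,0.001,0],
  [0,0,0,0,0,0.001,0],
  [0,0,0,0,0,0.001,0],
])

```text
clock: 12.8
eef_pos: [534.7, 98.9, 94.8]
tcp_rot: [3.141, -0.001, 1.518]
contact_force: [-2.7, -2.7, 13.4]
opening: 0.123
grasp_force: 72.7
```

move_arm([
  [0,0,-0.1,0,0,0,0],
  [0,0,-0.2,0,0,0,0],
  [0,0,-0.3,0,0,0,0],
  [0,0,-0.4,0,0,0,0],
  [0,0,-0.5,0,0,0,0],
  [0,0,-0.5,0,0,0,0],
])

```text
clock: 13.55
eef_pos: [535.8, 99.0, 94.9]
tcp_rot: [3.139, -0.0, 2.019]
contact_force: [0.8, -2.3, 9.1]
opening: 0.122
grasp_force: 71.9
```

```bash
python3 -c "
from h import *
s=sensors.sense();print(s['eef_pos'],s['tcp_rot'],s['contact_force'],s['wrist_torque'])"
```

```text
[535.75425985  99.01580533  94.86147288] [ 3.13866669e+00 -1.15236551e-05  2.01932348e+00] [ 0.82009889 -2.33764073  9.07102786] [-0.25605607 -0.12440801  0.09000562]
```

move_arm([
  [0,0,-0.1,0,0,0.0004,0],
  [0,0,-0.2,0,0,0.0004,0],
  [0,0,-0.3,0,0,0.0004,0],
  [0,0,-0.4,0,0,0.0004,0],
  [0,0,-0.5,0,0,0.0004,0],
  [0,0,-0.5,0,0,0.0004,0],
])

```text
clock: 14.3
eef_pos: [536.1, 99.3, 94.8]
tcp_rot: [3.138, 0.002, 2.519]
contact_force: [1.3, -0.5, 12.0]
opening: 0.125
grasp_force: 72.3
```

```bash
python3 -c "
from h import *
s=sensors.sense();print(s['eef_pos'],s['tcp_rot'],s['contact_force'],s['wrist_torque']);plan(534.6,98.9,95,3.1)"
```

```text
[536.14734349  99.29349104  94.81885386] [3.13814716e+00 1.75419273e-03 2.51915763e+00] [ 1.3016798  -0.50006437 11.99269063] [-0.06948242 -0.03559363  0.08741182]
turn [ 0.0028  0.0027 -0.5808] shift [ 0.001  -0.0012 -0.0002] t 14.3
```

move_arm([
  [0,0,-0.1,0,0,0,0],
  [0,0,-0.2,0,0,0,0],
  [0,0,-0.3,0,0,0,0],
  [0,0,-0.4,0,0,0,0],
  [0,0,-0.5,0,0,0,0],
  [0,0,-0.58,0,0,0,0],
  [0,0,-0.58,0,0,0,0],
])

```text
clock: 15.18
eef_pos: [536.0, 99.5, 94.8]
tcp_rot: [3.139, 0.003, 3.099]
contact_force: [1.1, 0.9, 12.8]
opening: 0.123
grasp_force: 72.3
```

```bash
python3 -c "
from h import *
s=sensors.sense();print(s['eef_pos'],s['tcp_rot'],s['contact_force'],s['wrist_torque'],s['qpos'])"
```

```text
[536.02339114  99.50654818  94.83072669] [3.13938109e+00 3.11522656e-03 3.09878161e+00] [ 1.08990397  0.90598229 12.81279597] [0.2118014  0.12268287 0.08574279] [ 0.17987424  0.40118466  1.91876138  0.00201265  0.81812091 -1.34948773]
```

move_arm([
  [0,0,0,0,0,-0.001,0],
  [0,0,0,0,0,-0.002,0],
  [0,0,0,0,0,-0.003,0],
  [0,0,0,0,0,-0.004,0],
  [0,0,0,0,0,-0.004,0],
  [0,0,0,0,0,-0.004,0],
])

```text
clock: 15.92
eef_pos: [536.0, 99.5, 98.4]
tcp_rot: [3.139, 0.003, 3.098]
contact_force: [2.2, 0.6, 7.7]
opening: 0.124
grasp_force: 71.6
```

Rising past 2 mm with the springs still pushing means the key is entering the notches. Ease up the rest of the way, then open.

move_arm([
  [0,0,0,0,0,-0.0005,0],
  [0,0,0,0,0,-0.001,0],
  [0,0,0,0,0,-0.0014,0],
  [0,0,0,0,0,-0.0014,0],
  [0,0,0,0,0,-0.0014,0],
])

```text
clock: 16.55
eef_pos: [536.0, 99.5, 99.7]
tcp_rot: [3.139, 0.003, 3.098]
contact_force: [3.1, 1.1, 7.0]
opening: 0.126
grasp_force: 71.5
```

move_arm([
  [0,0,0,0,0,-0.0003,0],
  [0,0,0,0,0,-0.0006,0],
  [0,0,0,0,0,-0.0006,0],
  [0,0,0,0,0,-0.0006,0],
])

```text
clock: 17.05
eef_pos: [535.9, 99.4, 99.9]
tcp_rot: [3.14, 0.003, 3.098]
contact_force: [5.1, 2.8, 3.9]
opening: 0.125
grasp_force: 70.9
```

move_arm([
  [0,0,0,-0.0006,0.0003,0,0],
  [0,0,0,-0.0006,0.0003,0,0.02],
  [0,0,0,-0.0006,0.0003,0,0.035],
  [0,0,0,-0.0006,0.0003,0,0.05],
  [0,0,0,-0.0006,0.0003,0,0.05],
  [0,0,0,-0.0006,0.0003,0,0.05],
], grip_force=20)

```text
clock: 17.8
eef_pos: [535.2, 99.1, 99.3]
tcp_rot: [3.141, 0.0, 3.098]
contact_force: [0.5, 0.5, -0.5]
opening: 0.582
grasp_force: 0.0
```

move_arm([
  [0,0,0,0,0,-0.02,0.05],
  [0,0,0,0,0,-0.06,0.05],
  [0,0,0,0,0,-0.11,0.05],
  [0,0,0,-0.03,0,-0.16,0.05],
  [0,0,0,0.0,0.06,-0.18,0.05],
  [0,0,0,0.0,0.12,-0.18,0.05],
  [0,0,0,0.05,0.15,-0.18,0.05],
  [0,0,0,0.1,0.16,-0.18,0.05],
])

```text
clock: 18.8
eef_pos: [440.9, 265.0, 279.2]
tcp_rot: [3.14, -0.0, 3.099]
contact_force: [0.4, 0.1, 0.7]
opening: 0.588
grasp_force: 0.0
```

```bash
python3 - <<'E'
from h import *
s=[grab_frame("side") for i in range(5)];im=np.mean([a[0].astype(float) for a in s],0);d=np.median([a[1] for a in s],0)
t=[grab_frame("top") for i in range(5)];it=np.mean([a[0].astype(float) for a in t],0);dt=np.median([a[1] for a in t],0)
for n,dd in(("side",d),("top",dt)):
    C=cloud(n,dd);X,Y,Z=np.moveaxis(C,-1,0);un=(abs(X-534)<75)&(abs(Y-99)<85)
    m=un&(Z>108)&(Z<130);P=C[m]
    if len(P)>5:r=cv2.minAreaRect(P[:,:2].astype(np.float32));print(n,"wing",len(P),np.round(r[0],1),np.round(r[1],1),r[2],"ztop",np.percentile(P[:,2],[50,90]))
    m=un&(abs(X-534)<50)&(abs(Y-99)<50)&(Z>80)&(Z<97);print(n,"panelz",np.median(Z[m]))
print(sensors.sense()["clock"],sensors.sense()["contact_force"])
f=lambda im,u,v,r:cv2.resize(im[v-r:v+r,u-r:u+r],(390,390),interpolation=cv2.INTER_CUBIC)
cv2.imwrite("pics/end.png",np.hstack([f(im,252,150,36),f(it,160,172,36)]).clip(0,255).astype(np.uint8)[...,::-1])
E
```

```text
side wing 112 [533.2  97.3] [10.8 43.6] 89.55955505371094 ztop [116.91145906 123.23783669]
side panelz 91.63649124971536
top wing 152 [535.3  99.6] [44.2 12.6] 0.1701735109090805 ztop [119.69692215 121.19566038]
top panelz 88.56678082680753
19.3 [-0.01637792 -0.93910881 -0.29324195]
```

View pics/end.png

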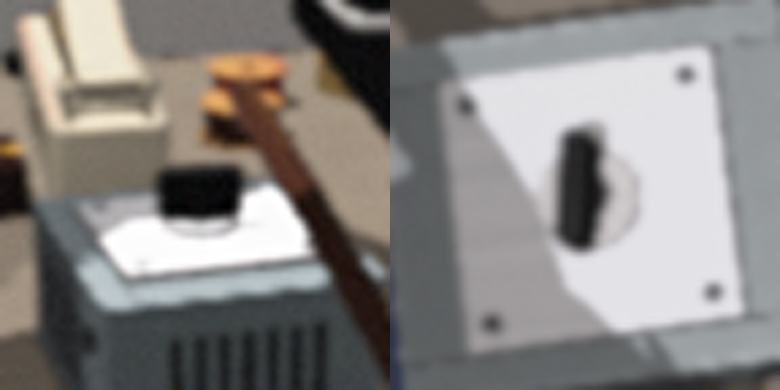

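The stud stands upright at (200,195) in the side crop and (590,190) in the top crop. Its wing lies along x, a quarter turn from the slot. The panel reads about 2.9 mm lower than before in both cameras, so the stud is locked.

```bash
python3 -c "
from rig import order;print(order.sign_off())"
```

```text
the job is handed in; nothing more can be done
None
```

The stud is locked in the panel after a quarter turn and holds it about 2.9 mm down, as measured by both cameras; the job was handed in at about 19 s, with wrist-force readings never above about 14 N.

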